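# Switch on a bench supply at its guarded toggle

### The job

Switch on the low grey bench supply with the tip and back of a finger, without gripping or forcing anything. From the supply's front, lift the hinged steel guard and, while it is up, push the toggle under it over towards the supply's rear; draw the finger out so that the guard drops shut over the switch, and only then press the round start button fully in and let it go. Leave the unguarded toggle, the knob and the loose things on the bench alone.

Things in the scene. Friction and masses are not known exactly. Their poses are not given: they have to be found in the camera images.
- supply: low grey bench supply, case 170 x 214 x 52 mm (front-back x left-right x height), ridge to 76 mm along its rear; cannot be shifted. It stands near the worktop's right end with its front facing the robot's left. Origin: centre of its underside; x to its rear (about world -y), y to its left (about world +x), z up. Three light grey metal plates 64.5 mm apart in its top, in any order; all face as the case
- switch_module: light grey metal plate (120 x 63 x 3 mm) with the guarded switch. Origin: centre of its underside, upper face at z = 3 mm; axes as the supply (x to the rear). Guard's hinge pin along y at x = 40, z = 21 mm; toggle's pivot at x = 18, y = 0, z = 9 mm. In front of the guard (x below -21 mm) the plate is bare
- guard (a joint): dark steel guard over the toggle, hinged at its rear: 0 = shut, grows as its front is lifted, stop at 1.15 rad. Light (40 g, weak closing spring): falls shut from any angle when let go. Inverted channel 43 mm wide, 39 mm inside; shut, its roof's underside is 35 mm above the plate's face; side cheeks taper from nothing at the lip to 10 mm off the plate near the hinge
- guard_lip (a point): middle of the front edge of the guard's upturned lip (moves with it); shut, at x = -21, y = 0, z = 45 mm in the plate's frame. The lip rises from the roof's front end at x = -10 mm; the front below it is open, so a finger tilted back (tip forward and down) goes in from the front under the lip and lifts it
- guard_hinge (a point): middle of the guard's hinge pin (fixed on the plate), axes as the plate
- toggle (a joint): bare-metal bat toggle under the guard, 22.5 mm long from its pivot, 7.6 mm thick near the tip, snapping between two positions: 0 = off, leaning 25 degrees to the front; 0.87 rad = on, leaning 25 degrees to the rear. It snaps over by itself once past the middle (0.435); about 2 N at the tip pushes it over
- toggle_tip (a point): tip of that toggle; off, it is 9.5 mm in front of the pivot and 20.5 mm above it
- start_module: light grey metal plate of the same size and axes with the round start button (12 mm behind its centre)
- start (a joint): round push button, grey cap 26 mm across in a black housing 42 mm across: 0 = out, 5 mm = fully in (needs about 5 N); springs back when let go
- start_top (a point): middle of the button's upper face, 21 mm above its plate's upper face when out; it is pressed straight down
- range_toggle_tip (a point): tip of the smaller bare toggle, 16 mm long, on the plate with the knob: leave alone
- knob_mark (a point): mark on the rim of the black setting knob's top (24 mm across, 19 mm high): leave alone
- timer: loose white bench timer 58 x 68 x 19 mm lying before the supply's front; origin at the middle of its underside
- petri_dish: loose glass petri dish 67 mm across, 18 mm high, before the supply's front; origin at the middle of its underside
- marker_pen: loose marker pen 75 mm long, 10 mm thick, lying close before the supply's front; origin at the middle of its underside

How it is judged (in metres and radians):
On the way, in this order (a step that is already met when the one before it is completed fails the run):
1. the guard is lifted, the toggle still off (value of joint guard above 0.2 rad and value of joint toggle below 0.3 rad), for 0.05 s.
2. the toggle is pushed over to on under the raised guard (value of joint toggle above 0.75 rad and value of joint guard above 0.15 rad), for 0.05 s.
3. the guard has dropped shut over the toggle, which stays on, the hand off it (value of joint guard below 0.06 rad and value of joint toggle above 0.75 rad and contact force between the fingers and switch_module below 0.1 N), for 0.2 s.
4. the start button is pressed fully in (value of joint start above 0.004 m and value of joint guard below 0.06 rad and value of joint toggle above 0.75 rad), for 0.05 s.
At the end, for the whole second after the job is handed in: the toggle is on (over 0.75 rad), the guard lies shut over it (under 0.06 rad), the start button has been pressed (over 4 mm) and is out again (under 1 mm); timer, petri dish and marker pen lie where they were (within 10 mm) (value of joint toggle above 0.75 rad and value of joint guard below 0.06 rad and value of joint start below 0.001 m and distance of each of timer, petri_dish, marker_pen from where it was at the start of the episode below 0.01 m); the robot touches nothing.
It fails at once if the start button is pressed (over 2 mm) before the toggle is on and the guard is shut (value of joint start above 0.002 m and (value of joint toggle below 0.75 rad or value of joint guard above 0.1 rad)).
It fails at once if the unguarded toggle is moved (its tip over 5 mm) (distance of range_toggle_tip from where it was at the start of the episode above 0.005 m).
It fails at once if the setting knob is turned (its mark over 5 mm) (distance of knob_mark from where it was at the start of the episode above 0.005 m).
It fails at once if the timer, the petri dish or the marker pen is lifted, carried or pushed over 10 mm (distance of any of timer, petri_dish, marker_pen from where it was at the start of the episode above 0.01 m).
It fails at once if the guarded switch is gripped or forced (the fingers press on it, its guard or its plate with over 35 N) (contact force between the fingers and switch_module above 35 N).
It also fails if it takes over 45 s, if anything falls off the work surface, if the arm or the gripper's body presses on something with over 40 N, if the wrist force passes 120 N, or if a joint passes its speed limit or range.

### The arm

A 7-joint arm with a two-finger parallel gripper is mounted at the origin on a cart in front of the work surface, level with it; the furniture and walls round the work are solid. World frame = base frame: x ahead of the robot, y to its left, z up, the work surface at z = 0. Lengths are in mm, angles in rad, forces in N, time in s.
With the tool pointing down it reaches from about 425 to 950 mm from the base axis. Payload 4.7 kg.
Tool frame: the origin (TCP) lies on the centre line of the jaws, within the pads' length; the fingertips stand 14 mm ahead of it and the grasp point (between the pads) lies 5 mm behind it; x points along the fingers, z is the direction in which the jaws open and shut, and the axes are right-handed (so a half turn about x gives the same grasp; the last joint's range is limited). The gripper opens to 85 mm and grips with 20 to 120 N. Pads are 22 mm wide; open, the fingers measure 114 mm over their backs; the gripper's body (76 mm by 85 mm) begins 54 mm behind the grasp point. The pads swing forward as they close: fully open they stand 13 mm farther back than shut.
Start: joints at [-1.136, 0.469, -0.049, 1.532, 0.024, 1.141, -0.082], TCP at [301.926, 603.731, 217.735] pointing down, gripper open.
Joint ranges: [-2.59, 2.59], [-0.33, 1.99], [-1.39, 1.29], [0.1, 2.45], [-1.04, 4.18], [0.21, 1.99], [-2.66, 2.66]. Speed limits (rad/s): [2.57, 2.57, 3.14, 3.14, 3.14, 3.14, 3.14].

### API

Orientations are given as a unit quaternion [x, y, z, w].
In Python, from cell import bot, imaging, close_job gives the robot as it stands.
- The arm moves only by the tool apply_moves, never from a script. Its argument "steps" is one flat list of numbers, 7 for each row, row after row: the turn, a rotation vector about the tool's x, y, z in units of pi/4 rad (1.0 is pi/4 rad), then the shift along the tool's x, y, z in units of 0.05 m (1.0 is 0.05 m), then the opening, from -1 (shut) to 1 (fully open). In form: [rx, ry, rz, tx, ty, tz, claw, rx, ry, rz, tx, ty, tz, claw, ...]. A call has 1 to 5 rows; each row shifts and turns the commanded pose from where the row before left it, along the tool's axes as they then stand; what a row does not reach is not made up. A row lasts 1/8 s, in which the tool goes at most 62.5 mm and 10.7 degrees, less where a joint would pass 70% of its speed; a pose out of reach is approached as far as the arm can. A call with a number of a shift or a turn outside -1 to 1 is refused whole. A call with a gripper value outside its range is refused whole. The fingers move at their own pace and stop on an object; the grip force is fixed at half the most. Time passes only in rows, so rows that do not move let the fingers close. It gives the time, the measured TCP pose, the force and the opening at its end, in the units of the state.
- bot.sense(): the state, without advancing time (a new reading comes with each control period).
- imaging.read_camera(name): name is "scene" or "side" or "wrist"; returns (picture, depth): 420x560x3 uint8, blue, green, red; 420x560 float32, mm along the optical axis (not along the pixel's ray), 0 where there is no reading.
- imaging.camera_info(name): a dict with "K" (3x3 intrinsics, pixels), "dist" ([k1, k2, p1, p2, k3] as OpenCV has them; the pictures are not rectified), "R" (3x3) and "t" (3): a world point X has camera coordinates R X + t; the wrist camera has in their place "T_tool_cam" (4x4, takes a point from camera to tool coordinates, whose origin is the TCP and whose axes are the tool frame's). Camera axes: x right, y down, z forward; pixel columns grow to the right and rows downward; lengths in mm; the calibration is good to about 2 mm. A picture is of the moment at which its call begins: read the wrist's pose just before it. camera_info takes no time and is no camera call.
- close_job(): hands the job in, once; it reports no verdict.
The state is a dict: "time": time; "joints": joint angles; "joint_vel": joint speeds; "joint_efforts": joint torques, N m; "ee_pos": TCP position; "orientation": TCP orientation; "force": force on the tool from outside, world axes, zero at the start; "ft_torque": the same for the moment, N m; "opening": finger opening in mm.
Only numpy, scipy, OpenCV 4.12 (cv2) and the standard library are available. Lean on these libraries where they do the work, as an engineer would, in place of code of your own. Each camera call takes 0.05 s, during which the arm holds its last target. There are 200 camera calls.

## Working session

There is one attempt and no reset: what is moved stays moved. The work goes in short steps, Python scripts to look and compute and a tool call to move; the robot and the scene stay as the last step left them, time stands still between calls to the robot, and variables do not carry over. Pictures are saved under pics/ and viewed, about 8 in all and at most 12, crops included, and the job is handed in when it is done.

Besides the shell and the picture viewer there is one more tool, called after "Call:" as name(argument=value, ...) on one line, values as JSON. apply_moves: Moves the arm, as the interface text tells. Its arguments: {"type":"object","properties":{"steps":{"type":"array","items":{"type":"number"}}},"required":["steps"]}

```bash
ls; mkdir -p pics; python3 - <<'E'
from cell import bot, imaging
import cv2,numpy as np
print(bot.sense())
for n in ("scene","side","wrist"):
    p,d=imaging.read_camera(n); cv2.imwrite(f"pics/{n}0.png",p); np.save(f"pics/{n}0.npy",d)
    print(n,imaging.camera_info(n))
a=cv2.imread("pics/scene0.png");b=cv2.imread("pics/side0.png")
E
```

```text
pics
{'time': 0.0, 'joints': array([-1.135933  ,  0.46947175, -0.04857821,  1.53372895,  0.02407719,
        1.14098197, -0.08231518]), 'joint_vel': array([-0.00156817, -0.00020114,  0.00137858, -0.00053644, -0.00058465,
        0.00048185,  0.00080866]), 'joint_efforts': array([-4.17348356e-04, -5.10297453e+01, -4.66324878e-02, -2.37711114e+01,
        1.07700576e-02,  7.45882600e-03, -6.96306543e-06]), 'ee_pos': array([301.65447952, 603.14665204, 216.62612585]), 'orientation': array([-0.37210178,  0.60211502,  0.37131997,  0.60093199]), 'force': array([ 0.21544496, -0.39185072, -0.0387563 ]), 'ft_torque': array([-0.02064443, -0.04489671, -0.00388867]), 'opening': 85.66742829290045}
scene {'K': array([[523.65444253,   0.        , 279.06725308],
       [  0.        , 523.65444253, 208.14755784],
       [  0.        ,   0.        ,   1.        ]]), 'dist': array([-0.17548225,  0.        ,  0.        ,  0.        ,  0.        ]), 'R': array([[-0.96552177, -0.25946184, -0.02114874],
       [-0.13072784,  0.55351395, -0.82251598],
       [ 0.22511764, -0.79139236, -0.56834865]]), 't': ar
[... 393 characters left out ...]
  [ 0.22267739, -0.78782143, -0.57424052]]), 't': array([430.69532506, 215.7040136 , 669.19085934])}
wrist {'K': array([[319.92184356,   0.        , 284.23964168],
       [  0.        , 319.92184356, 209.17617359],
       [  0.        ,   0.        ,   1.        ]]), 'dist': array([0.00350458, 0.        , 0.        , 0.        , 0.        ]), 'T_tool_cam': array([[ 1.03961603e-03, -3.03459317e-01,  9.52843829e-01,
        -1.56757269e+02],
       [-4.47847226e-04, -9.52844389e-01, -3.03459007e-01,
         7.83485122e+01],
       [ 9.99999359e-01, -1.11247618e-04, -1.12649571e-03,
         4.92411985e-01],
       [ 0.00000000e+00,  0.00000000e+00,  0.00000000e+00,
         1.00000000e+00]])}
```

View pics/scene0.png

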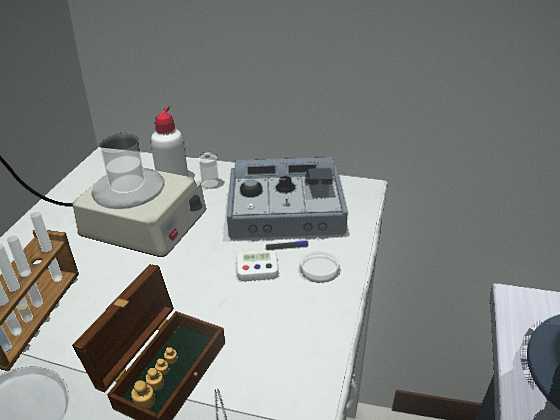

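View pics/side0.png

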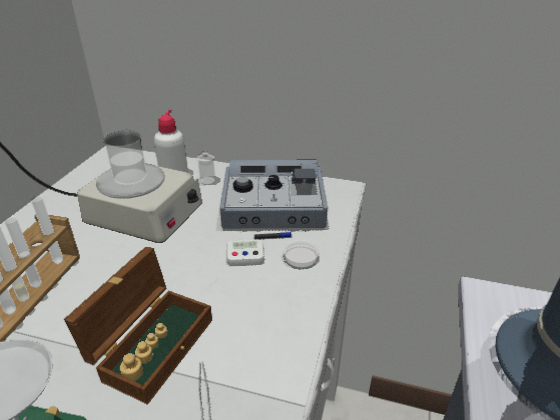

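The scene image shows the supply at about (288,198), with the guard at (319,175), the round knob and button at (251,188) and (286,184), the pen at (287,245), the timer at (257,265) and the dish at (320,266). The side view agrees. Next I'll crop closer and deproject the depth.

```bash
cat > h.py <<'E'
import numpy as np,cv2
from cell import bot,imaging
from scipy.spatial.transform import Rotation as Rn
def cloud(n,d,pose=None):
    c=imaging.camera_info(n); h,w=d.shape
    u,v=np.meshgrid(np.arange(w),np.arange(h))
    q=cv2.undistortPoints(np.stack([u,v],-1).reshape(-1,1,2).astype(float),c["K"],c["dist"]).reshape(h,w,2)
    P=np.dstack([q[...,0]*d,q[...,1]*d,d])
    if n!="wrist": P=(P-c["t"])@c["R"]
    else:
        T=c["T_tool_cam"]; P=P@T[:3,:3].T+T[:3,3]
        P=P@Rn.from_quat(pose["orientation"]).as_matrix().T+pose["ee_pos"]
    P[d==0]=np.nan
    return P
def proj(n,X,pose=None):
    c=imaging.camera_info(n); X=np.atleast_2d(X).astype(float)
    if n!="wrist": Y=X@c["R"].T+c["t"]
    else:
        T=c["T_tool_cam"]; Y=(X-pose["ee_pos"])@Rn.from_quat(pose["orientation"]).as_matrix()
        Y=(Y-T[:3,3])@T[:3,:3]
    return cv2.projectPoints(Y,np.zeros(3),np.zeros(3),c["K"],c["dist"])[0][:,0]
E
python3 - <<'E'
from h import *
a=cv2.imread("pics/scene0.png")[145:290,215:360]
cv2.imwrite("pics/c1.png",cv2.resize(a,None,fx=4,fy=4,interpolation=cv2.INTER_CUBIC))
for n in("scene","side"):
    d=np.load(f"pics/{n}0.npy");P=cloud(n,d)
    m=(P[...,2]>35)&(P[...,2]<130)&(P[...,0]>430)&(P[...,0]<750)&(P[...,1]<-100)
    v,u=np.nonzero(m)
    k=(u>215)&(u<360)&(v>140)&(v<245)
    Q=P[m][k]; print(n,len(Q),np.nanpercentile(Q,[1,50,99],axis=0).round())
    top=Q[np.abs(Q[:,2]-52)<4]
    r=cv2.minAreaRect(top[:,:2].astype(np.float32));print(r, np.median(top[:,2]))
    print(cv2.boxPoints(r))
    hi=Q[Q[:,2]>88]; print("hi",len(hi),hi.mean(0) if len(hi) else 0, Q[:,2].max())
E
```

```text
scene 8844 [[ 433. -444.   36.]
 [ 535. -284.   55.]
 [ 704. -168.   91.]]
((581.785400390625, -304.61468505859375), (305.59722900390625, 285.5016784667969), 0.8356014490127563) 53.88488751623243
[[ 426.92126 -164.10736]
 [ 431.08484 -449.57867]
 [ 736.64954 -445.122  ]
 [ 732.48596 -159.6507 ]]
hi 264 [ 468.41116351 -281.46899541   91.38882072] 99.60775020437686
side 7242 [[ 433. -443.   36.]
 [ 535. -291.   54.]
 [ 710. -167.   91.]]
((581.60595703125, -303.56646728515625), (284.0317687988281, 302.8943786621094), 89.99832916259766) 53.320836341461145
[[ 430.1546  -445.57794]
 [ 733.049   -445.5868 ]
 [ 733.0573  -161.555  ]
 [ 430.1629  -161.54614]]
hi 234 [ 465.41650319 -304.8230336    90.77783683] 98.29484833962205
```

View pics/c1.png

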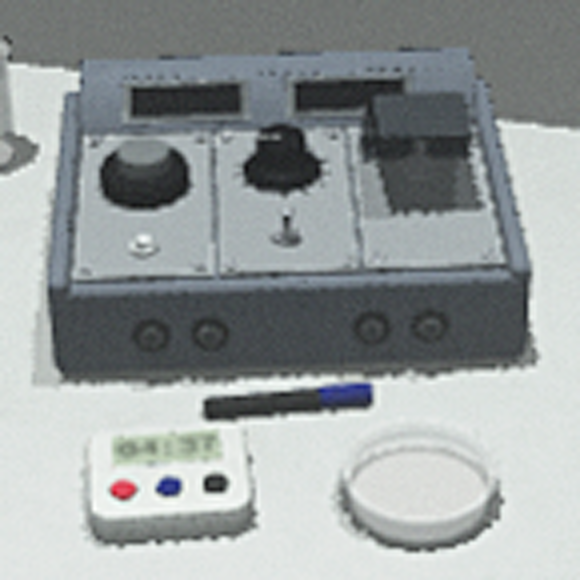

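The crop shows the start button on the left plate (145,165), the knob and range toggle in the middle, and the guard on the right plate (418,125). I'll fit the supply's pose from the plate corners.

```bash
python3 - <<'E'
from h import *
from scipy.optimize import least_squares
pts=np.array([[77,277],[507,263],[88,133],[216,274],[214,131],[361,268],[357,131]],float)
px=(pts+.5)/4-.5+[215,145]
L=np.array([[-60,96],[-60,-96],[60,96],[-60,32.25],[60,32.25],[-60,-32.25],[60,-32.25]])
def W(p):
    xd=np.array([np.sin(p[2]),-np.cos(p[2])]); yd=np.array([np.cos(p[2]),np.sin(p[2])])
    return np.c_[p[:2]+L[:,:1]*xd+L[:,1:]*yd,np.full(len(L),p[3])]
for f in (None,53.,55.):
    g=(lambda p:proj("scene",W(p if f is None else np.r_[p[:3],f]))-px)
    r=least_squares(lambda p:g(p).ravel(),[530,-300,0,54],loss='soft_l1')
    print(f,r.x.round(3),np.abs(r.fun).max().round(2)); print(g(r.x).round(1).tolist())
for n in("scene","side"):
    P=cloud(n,np.load(f"pics/{n}0.npy")).reshape(-1,3)
    P=P[~np.isnan(P[:,0])]
    m=(abs(P[:,0]-535)<100)&(P[:,1]<-200)&(P[:,1]>-280)
    s=P[m&(P[:,2]>45)&(P[:,2]<62)]
    print(n,"plate z",np.median(s[:,2]), "bench z",np.median(P[(abs(P[:,0]-530)<60)&(P[:,1]>-60)&(P[:,1]<50),2]))
    # guard: points z>80
    gq=P[(P[:,2]>80)&(P[:,0]<525)&(P[:,0]>420)&(P[:,1]>-330)&(P[:,1]<-200)]
    print(gq.shape,np.percentile(gq,[2,50,98],axis=0).round(1).tolist())
# obstacle heights on the way
P=cloud("scene",np.load("pics/scene0.npy")).reshape(-1,3)
for y in range(-450,700,100):
    print(y,[ (lambda q: round(float(np.nanmax(q))) if len(q) else None)(P[(abs(P[:,1]-y)<50)&(abs(P[:,0]-x)<50),2]) for x in range(150,950,100)])
s=bot.sense();print(Rn.from_quat(s["orientation"]).as_matrix().round(2))
E
```

```text
None [ 5.28306e+02 -2.62841e+02  2.77000e-01  5.08110e+01] 1.88
[[-0.8, -0.3], [-0.1, 0.5], [0.1, 0.5], [0.4, -0.4], [1.0, 0.1], [0.5, 0.2], [-1.9, -0.7]]
53.0 [ 5.2742e+02 -2.5972e+02  2.7500e-01  5.4000e+01] 1.75
[[-1.0, -0.2], [0.1, 0.6], [-0.1, 0.4], [0.3, -0.4], [1.0, 0.0], [0.6, 0.2], [-1.7, -0.8]]
55.0 [ 5.26613e+02 -2.56856e+02  2.74000e-01  5.40000e+01] 1.63
[[-1.2, -0.2], [0.3, 0.7], [-0.2, 0.3], [0.2, -0.3], [1.0, -0.1], [0.7, 0.3], [-1.6, -0.9]]
scene plate z 54.09999138270811 bench z -0.5389042033941277
(274, 3) [[445.4, -307.6, 85.0], [469.1, -282.9, 90.4], [492.4, -252.9, 98.4]]
side plate z 53.36391693512105 bench z -1.5300579120254478
(209, 3) [[446.1, -305.1, 86.8], [469.4, -280.8, 89.6], [493.6, -250.7, 97.1]]
-450 [403, 391, 381, 373, 368, 364, 361, 360]
-350 [None, -793, 4, 92, 78, 77, 155, 157]
-250 [None, None, 4, 100, 77, 77, 175, 176]
-150 [3, None, 4, 53, 62, 76, 176, 177]
-50 [12, None, 3, 21, 21, 70, 80, 93]
50 [12, None, 3, 3, 35, 118, 3, 149]
150 [2, None, 2, 10, 46, 120, 4, 157]
250 [None, None, None, None, 43, 150, 148, 45]
350 [None, None, None, None, None, 148, 142, None]
450 [None, None, None, None, None, None, None, None]
550 [None, None, None, None, None, None, None, None]
650 [None, None, None, None, None, None, None, None]
[[-0.   -0.89  0.45]
 [-0.    0.45  0.89]
 [-1.   -0.   -0.  ]]
```

Call:
apply_moves(steps=[0,0,0,-0.2,-0.7,-0.76,-1,0,0,0,-0.2,-0.7,-0.76,-1,0,0,0,-0.2,-0.7,-0.76,-1,0,0,0,-0.2,-0.7,-0.76,-1,0,0,0,-0.2,-0.7,-0.76,-1])

```text
time: 0.78
ee_pos: [373.7, 353.6, 267.9]
orientation: [-0.372, 0.602, 0.372, 0.601]
force: [1.2, -0.8, -0.0]
opening: -0.0
```

Call:
apply_moves(steps=[0,0,0,0,-0.7,-0.76,-1,0,0,0,0,-0.7,-0.76,-1,0,0,0,0,-0.7,-0.76,-1,0,0,0,0,-0.7,-0.76,-1,0,0,0,0,-0.7,-0.76,-1])

```text
time: 1.4
ee_pos: [445.0, 105.6, 267.7]
orientation: [-0.372, 0.601, 0.372, 0.602]
force: [1.7, 0.5, -0.1]
opening: 0.0
```

Call:
apply_moves(steps=[0.2,0,0,0,-0.7,-0.76,-1,0.2,0,0,0,-0.6,-0.7,-1,0.2,0,0,0,-0.5,-0.7,-1,0.2,0,0,0,0,0,-1,0.24,0,0,0,0,0,-1])

```text
time: 2.02
ee_pos: [456.2, -31.4, 267.6]
orientation: [-0.1, 0.7, 0.1, 0.7]
force: [-0.2, -0.8, -0.9]
opening: -0.1
```

Call:
apply_moves(steps=[0,0,0,0.1,-0.86,-0.18,-1,0,0,0,0.1,-0.86,-0.18,-1,0,0,0,0.1,-0.86,-0.18,-1,0,0,0,0.1,-0.86,-0.18,-1,0,0,0,0.1,-0.86,-0.18,-1])

```text
time: 2.65
ee_pos: [475.1, -250.7, 242.4]
orientation: [-0.103, 0.7, 0.103, 0.7]
force: [0.0, 1.0, 0.4]
opening: 0.0
```

Call:
apply_moves(steps=[0,0,0,0,0,0,-1,0,0,0,0,0,0,-1])

```text
time: 2.9
ee_pos: [475.1, -248.9, 242.3]
orientation: [-0.102, 0.7, 0.103, 0.699]
force: [0.3, 1.4, 0.9]
opening: -0.3
```

```bash
python3 - <<'E'
from h import *
s=bot.sense();print(s["ee_pos"],s["joints"].round(2),Rn.from_quat(s["orientation"]).as_matrix().round(3))
p,d=imaging.read_camera("wrist");cv2.imwrite("pics/w1.png",p);np.save("pics/w1.npy",d)
import pickle;pickle.dump(s,open("pics/w1.pkl","wb"))
E
```

```text
[ 475.06145405 -248.87478715  242.31179931] [-0.08  0.24  0.59  1.86 -0.15  1.09  0.85] [[-0.001 -0.287  0.958]
 [ 0.001  0.958  0.287]
 [-1.     0.001 -0.   ]]
```

View pics/w1.png

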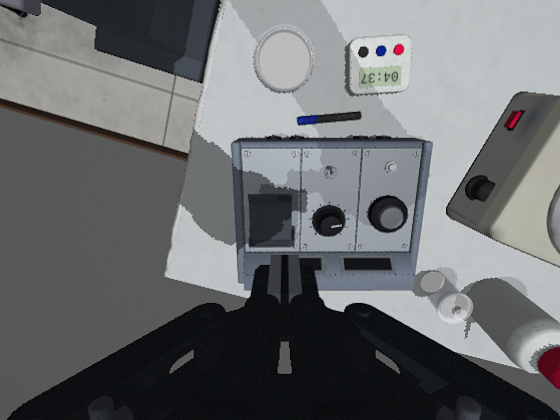

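The wrist view shows the guard at (272,215), the start button at (388,213), the knob at (330,219), the plates between x 243–421 and y 150–248, and the finger tips around (285,258). I'll enlarge it for accurate picks.

```bash
python3 - <<'E'
from h import *
import pickle
s=pickle.load(open("pics/w1.pkl","rb"))
p=cv2.imread("pics/w1.png")[132:300,230:440]
cv2.imwrite("pics/c2.png",cv2.resize(np.clip(p.astype(float)*1.4+15,0,255).astype(np.uint8),None,fx=3.5,fy=3.5,interpolation=cv2.INTER_CUBIC))
d=np.load("pics/w1.npy");P=cloud("wrist",d,s)
R=Rn.from_quat(s["orientation"]).as_matrix();T=(P-s["ee_pos"])@R
m=(T[...,0]>-60)&(T[...,0]<40)&(abs(T[...,2])<60)&(abs(T[...,1])<40)
q=T[m];print(len(q))
for a in range(-60,30,6):
    k=q[(q[:,0]>=a)&(q[:,0]<a+6)]
    if len(k): print(a,len(k),np.percentile(k[:,1],[2,98]).round(1),np.percentile(k[:,2],[1,99]).round(1))
for nm,(u,v) in dict(plateL=(272,165),plateM=(345,190),start=(388,216),guard=(272,210),guard2=(272,225)).items(): print(nm,P[v,u].round(1))
E
```

```text
3443
-60 829 [-3.5 14.6] [-26.5  26.5]
-54 699 [-9.4 12.5] [-7.7  8.2]
-48 438 [ 7.2 12.2] [-13.5  13.2]
-42 464 [ 7.  12.2] [-13.5  13.2]
-36 413 [ 6.9 12. ] [-13.5  13.2]
-30 367 [ 7.  12.1] [-13.3  13.1]
-24 231 [ 6.9 12. ] [-12.   11.6]
-18 2 [11.1 11.2] [-3.2  1.9]
plateL [ 456.4 -234.6   55.1]
plateM [ 541.5 -238.2   55.1]
start [ 589.9 -248.    75.8]
guard [ 468.6 -271.8   92.6]
guard2 [ 473.1 -287.7   91.4]
```

View pics/c2.png

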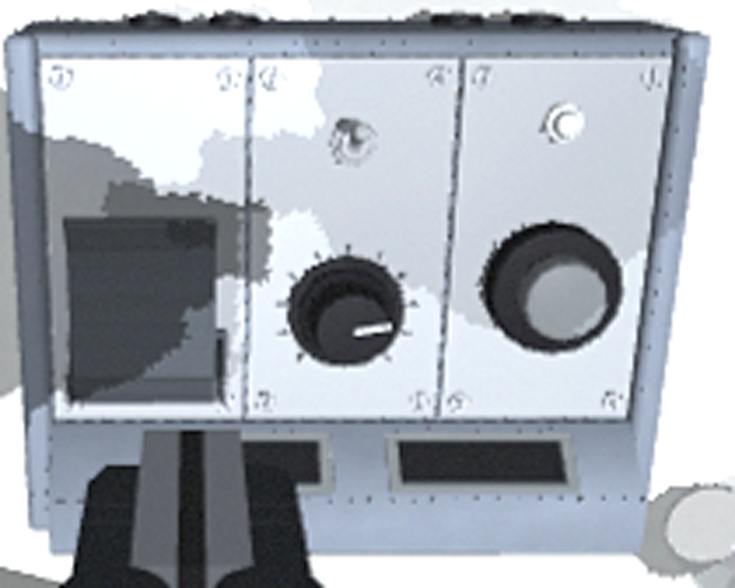

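The crop shows plate corners (42,58), (673,58), (58,421) and (629,419), the lip's front edge from (66,220) to (217,220), and the start cap centred at (566,302). I'll fit these and check the finger's extent.

```bash
python3 - <<'E'
from h import *
import pickle
from scipy.optimize import least_squares
s=pickle.load(open("pics/w1.pkl","rb"))
px=(np.array([[42,58],[673,58],[58,421],[629,419],[250,58],[463,58],[245,419],[437,419],[66,220],[217,220],[566,302]],float)+.5)/3.5-.5+[230,132]
# supply frame: y left=+x world; wrist image left = -y
F=lambda x,y,z:(x,y,z)
L=np.array([(-60,-96,3),(-60,96,3),(60,-96,3),(60,96,3),(-60,-32.25,3),(-60,32.25,3),(60,-32.25,3),(60,32.25,3),(-21,-64.5-21.5,45),(-21,-64.5+21.5,45),(12,64.5,24)],float)
def W(p):
    c,n=np.cos(p[2]),np.sin(p[2])
    return np.c_[p[0]+L[:,0]*n+L[:,1]*c,p[1]-L[:,0]*c+L[:,1]*n,L[:,2]+p[3]]
r=least_squares(lambda p:(proj("wrist",W(p),s)-px).ravel(),[527,-260,.275,51],loss='soft_l1')
print(r.x.round(3));print((proj("wrist",W(r.x),s)-px).round(1).tolist());np.save("fit.npy",r.x)
print("lip,start",W(r.x)[8:].round(1).tolist())
R=Rn.from_quat(s["orientation"]).as_matrix()
for t in [(14,11,0),(14,11,14),(14,-11,0),(-20,11,0),(-20,11,13),(1,11,0)]: print(t,proj("wrist",s["ee_pos"]+R@np.array(t,float),s))
d=np.load("pics/w1.npy");
print(d[245:275:3,272].round(),d[245:275:3,294].round())
P=cloud("wrist",d,s)
for z in ("L","R"):
    i=slice(246,270) if z=="L" else slice(272,282)
    pass
pl=P[155:180,250:295].reshape(-1,3); print("plate z",np.median(pl[:,2]),"bench",np.median(P[120:134,380:420,2]))
E
```

```text
[ 5.29744e+02 -2.56821e+02  2.95000e-01  5.17660e+01]
[[-0.2, 0.5], [-0.0, -0.1], [-0.3, -0.4], [-0.4, -0.3], [0.2, 0.3], [-0.0, 0.1], [0.4, 0.0], [0.2, -0.1], [-0.6, -0.2], [0.3, -0.3], [0.5, 0.7]]
lip,start [[441.4, -261.7, 96.8], [482.5, -249.2, 96.8], [594.9, -249.6, 75.8]]
(14, 11, 0) [[284.76958671 230.75799326]]
(14, 11, 14) [[309.22089115 230.75451195]]
(14, -11, 0) [[284.76759937 265.31252781]]
(-20, 11, 0) [[284.83308582 257.33607546]]
(-20, 11, 13) [[312.41636348 257.33477292]]
(1, 11, 0) [[284.79101839 239.72948658]]
[345. 374. 377. 375. 150.   0. 144. 141. 139. 136.] [373. 374. 376. 375. 150. 147. 144. 140. 138. 136.]
plate z nan bench nan
```

```bash
python3 - <<'E'
from h import *
s=bot.sense();R=Rn.from_quat(s["orientation"]).as_matrix();print(s["ee_pos"])
for n in("scene","side"):
    p,d=imaging.read_camera(n);P=cloud(n,d);T=(P-s["ee_pos"])@R
    c=proj(n,s["ee_pos"]+R@np.array([14.,0,0]))[0];print(n,c)
    m=(abs(T[...,2])<45)&(abs(T[...,1])<40)&(T[...,0]>-80)&(T[...,0]<40)
    q=T[m]
    for a in range(-72,40,6):
        k=q[(q[:,0]>=a)&(q[:,0]<a+6)]
        if len(k): print(a,len(k),np.percentile(k[:,1],[2,98]).round(1),np.percentile(k[:,2],[2,98]).round(1))
    x,y=c.astype(int); im=p[max(0,y-90):y+90,x-60:x+60]
    cv2.imwrite(f"pics/t_{n}.png",cv2.resize(im,None,fx=3,fy=3))
a=cv2.imread("pics/t_scene.png");b=cv2.imread("pics/t_side.png");h=min(a.shape[0],b.shape[0])
cv2.imwrite("pics/t.png",np.hstack([a[:h],b[:h]]))
E
```

```text
[ 475.30421237 -248.2993157   242.44416738]
scene [313.98260188 111.81530735]
-72 213 [-10.4  13.8] [-37.   35.9]
-66 143 [-6.8 14.1] [-32.9  29.8]
-60 107 [-5.3 13.3] [-29.   24.9]
-54 66 [-3.5 12.2] [-14.6  12.2]
-48 65 [-4.6 11.7] [-14.5  12.6]
-42 68 [-7.5 12.3] [-14.6  12.7]
-36 64 [-6.6 12.3] [-13.2  12.9]
-30 66 [-5.2 13.2] [-13.3  12.9]
-24 49 [ 3.4 12.1] [-12.   10.7]
-18 22 [ 6.8 13.6] [-6.9  5.9]
side [300.58809574 115.27920896]
-72 161 [-9.4 14.7] [-37.6  36.8]
-66 148 [-6.8 14.6] [-31.9  31.8]
-60 97 [-2.5 15. ] [-28.3  26.6]
-54 58 [-4.5 13.2] [-15.1  14.1]
-48 53 [-1.4 13.5] [-12.2  13.3]
-42 51 [-2.2 12.6] [-12.6  13.4]
-36 57 [ 1.7 13.8] [-12.8  13.4]
-30 54 [ 4.4 13. ] [-13.1  13.3]
-24 44 [ 5.1 13.2] [-11.9  11.5]
-18 19 [ 8.  13.1] [-6.3  6.2]
-12 4 [6.5 6.9] [-6.4  3.8]
```

View pics/t.png

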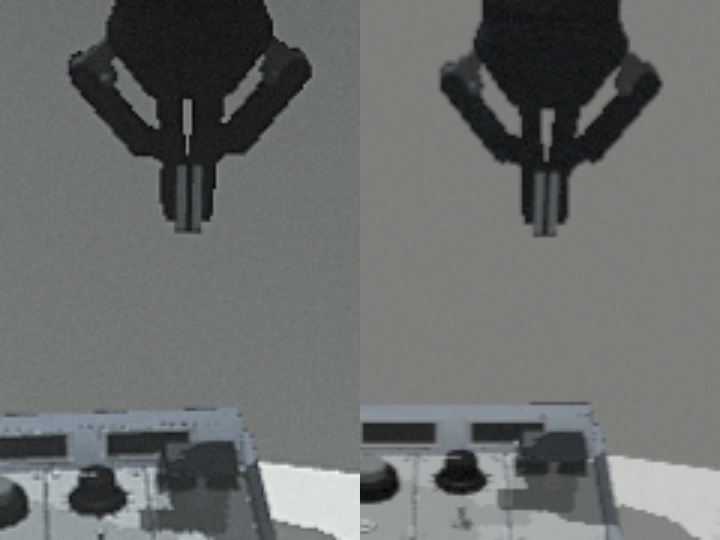

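Three cameras agree that the finger tips end at about tool x = -14, not +14, so I'll use the seen value. The tool is aligned to the supply's yaw (0.295). Next I back off, centre on the guard and tilt the tool.

Call:
apply_moves(steps=[0,0,0,0,0.9,-0.3,-1,0,0,-0.2,0,0,0,-1,0,0,-0.2,0,0,0,-1,0,0,-0.2,0,0,0,-1,0,0,-0.2,0,0,0,-1])

```text
time: 3.68
ee_pos: [448.6, -209.3, 243.6]
orientation: [-0.315, 0.631, -0.119, 0.698]
force: [0.1, 0.0, 0.2]
opening: 0.1
```

Call:
apply_moves(steps=[0,0,-0.2,0,0,0,-1,0,0,-0.2,0,0,0,-1,0,0,0,0,0,0,-1])

```text
time: 4.05
ee_pos: [447.6, -208.4, 241.0]
orientation: [-0.411, 0.577, -0.223, 0.669]
force: [0.3, -0.9, -0.1]
opening: -0.3
```

```bash
cat > g.py <<'E'
import sys
from h import *
p=np.load("fit.npy");c,n=np.cos(p[2]),np.sin(p[2])
M=np.array([[n,c,0],[-c,n,0],[0,0,1.]])     # plate axes in world
O=np.array([p[0]-64.5*c,p[1]-64.5*n,p[3]])
TC=np.array([-14.,-11,0])                    # upper rear corner of tip in the tool frame
def st():
    s=bot.sense();R=Rn.from_quat(s["orientation"]).as_matrix()
    return s,R,M.T@(s["ee_pos"]+R@TC-O)
def to(C):                                   # shift in tool units to bring corner to plate point C
    s,R,c0=st(); return R.T@M@(np.array(C,float)-c0)/50
if __name__=="__main__":
    s,R,c0=st()
    print("t",s["time"],"C",c0.round(1),"F",s["force"].round(1),"j",s["joints"].round(2)); print("tool axes in plate\n",(M.T@R).round(3))
    for a in sys.argv[1:]: print(a,to(eval(a)).round(3))
E
python3 g.py "(-50,0,50)" "(-50,0,33)"
```

```text
t 4.05 C [-75.    0.  206.4] F [ 0.3 -0.9 -0.1] j [-0.58  0.13  0.4   2.33  1.16  1.   -0.72]
tool axes in plate
 [[ 0.808 -0.589 -0.003]
 [-0.001 -0.006  1.   ]
 [-0.589 -0.808 -0.005]]
(-50,0,50) [2.248 2.232 0.015]
(-50,0,33) [2.448 2.507 0.016]
```

Call:
apply_moves(steps=[0,0,0,0.5,0.5,0,-1,0,0,0,0.5,0.5,0,-1,0,0,0,0.5,0.5,0,-1,0,0,0,0.5,0.5,0,-1,0,0,0,0,0,0,-1])

```text
time: 4.68
ee_pos: [454.0, -233.0, 102.5]
orientation: [-0.409, 0.578, -0.226, 0.669]
force: [-0.7, -0.0, 0.9]
opening: 0.0
```

```bash
python3 g.py "(-50,0,33)" "(-50,0,50)"; python3 - <<'E'
from h import *
o=[]
for n in("scene","side"):
    p,d=imaging.read_camera(n); o.append(cv2.resize(p[110:290,180:360] if n=="scene" else p[110:290,170:350],(400,400),interpolation=cv2.INTER_CUBIC))
cv2.imwrite("pics/v3.png",np.hstack(o))
E
```

```text
t 4.675 C [-49.6  -0.9  67.9] F [-0.7 -0.   0.9] j [-0.49  0.49  0.41  2.41  1.47  0.74 -1.2 ]
tool axes in plate
 [[ 0.809 -0.588  0.005]
 [-0.006  0.     1.   ]
 [-0.588 -0.809 -0.003]]
(-50,0,33) [0.404 0.569 0.021]
(-50,0,50) [0.205 0.294 0.02 ]
```

View pics/v3.png

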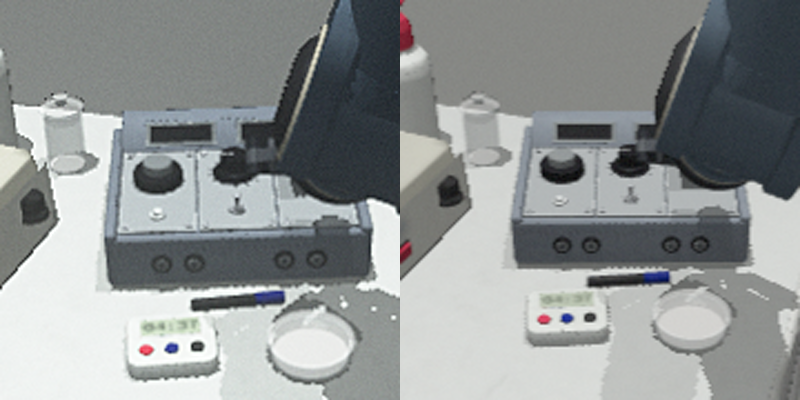

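The arm hides the tip from both fixed cameras; the loose items are undisturbed. I'll lower to entry height and check with the wrist camera.

Call:
apply_moves(steps=[0,0,0,0.2,0.28,0.01,-1,0,0,0,0.2,0.28,0.01,-1,0,0,0,0,0,0,-1])

```text
time: 5.15
ee_pos: [456.0, -231.3, 69.7]
orientation: [-0.409, 0.576, -0.226, 0.671]
force: [-0.3, 0.1, 0.5]
opening: -0.0
```

```bash
python3 g.py "(-10,0,33)"; python3 - <<'E'
from h import *
import g
s,R,c=g.st()
p,d=imaging.read_camera("wrist");cv2.imwrite("pics/w4.png",p);np.save("pics/w4.npy",d)
pts=[g.O+g.M@np.array(q,float) for q in[(-21,-21.5,45),(-21,21.5,45),(-60,-31.5,3),(-60,31.5,3),(8.5,0,29.5)]]+[s["ee_pos"]+R@np.array(q,float) for q in[(-14,-11,-6),(-14,-11,6),(-14,11,-6),(-14,11,6)]]
for i,q in enumerate(pts):
    u=proj("wrist",q,s)[0];print(i,u.round())
E
```

```text
t 5.15 C [-50.7   1.3  35. ] F [-0.3  0.1  0.5] j [-0.47  0.57  0.39  2.42  1.55  0.72 -1.34]
tool axes in plate
 [[ 0.809 -0.588  0.003]
 [-0.002  0.003  1.   ]
 [-0.588 -0.809  0.002]]
(-10,0,33) [ 0.683 -0.446 -0.024]
0 [246. 311.]
1 [319. 311.]
2 [221. 224.]
3 [343. 224.]
4 [283. 288.]
5 [273. 289.]
6 [296. 289.]
7 [272. 250.]
8 [297. 250.]
```

View pics/w4.png

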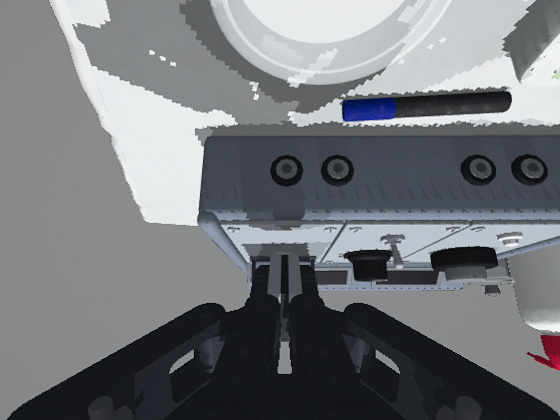

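The wrist view shows the tip (285,254) centred between the guard's cheeks (252 and 316) and above the plate, as predicted. Now I go in.

Call:
apply_moves(steps=[0,0,0,0.23,-0.15,-0.01,-1,0,0,0,0.23,-0.15,-0.01,-1,0,0,0,0.22,-0.15,0,-1,0,0,0,0,0,0,-1])

```text
time: 5.7
ee_pos: [466.1, -271.7, 67.8]
orientation: [-0.408, 0.576, -0.227, 0.67]
force: [0.2, -0.4, -0.3]
opening: -0.3
```

```bash
python3 g.py "(-10,0,33)" "(-2,0,52)"
```

```text
t 5.7 C [-9.1 -0.8 33.2] F [ 0.2 -0.4 -0.3] j [-0.39  0.59  0.43  2.39  1.66  0.68 -1.36]
tool axes in plate
 [[ 0.809 -0.587  0.005]
 [-0.003  0.005  1.   ]
 [-0.587 -0.81   0.002]]
(-10,0,33) [-0.013  0.014  0.015]
(-2,0,52) [-0.106 -0.387  0.017]
```

No contact yet. I lift the guard and hold, then check it with the cameras.

Call:
apply_moves(steps=[0,0,0,-0.05,-0.2,0.01,-1,0,0,0,-0.05,-0.2,0.01,-1,0,0,0,0,0,0,-1])

```text
time: 6.08
ee_pos: [469.4, -277.5, 86.5]
orientation: [-0.409, 0.576, -0.226, 0.671]
force: [-0.2, 0.1, 0.0]
opening: 0.0
```

```bash
python3 g.py "(25,0,37)"; python3 - <<'E'
from h import *
import g
o=[]
for n in("scene","side"):
    p,d=imaging.read_camera(n); u=proj(n,g.O+g.M@np.array([-10,0,60.]))[0].astype(int)
    o.append(cv2.resize(p[u[1]-40:u[1]+40,u[0]-40:u[0]+40],(400,400),interpolation=cv2.INTER_CUBIC))
    Q=(cloud(n,d).reshape(-1,3)-g.O)@g.M
    # roof points of the guard beyond the fingers
    m=(abs(Q[:,1])<22)&(Q[:,0]>-25)&(Q[:,0]<40)&(Q[:,2]>25)&(Q[:,2]<90)
    q=Q[m];print(n,len(q));
    for a in range(-25,40,8):
        k=q[(q[:,0]>=a)&(q[:,0]<a+8)]
        if len(k):print(a,len(k),np.percentile(k[:,1],[5,95]).round(),np.percentile(k[:,2],[5,50,95]).round(1))
cv2.imwrite("pics/v5.png",np.hstack(o))
E
```

```text
t 6.075 C [-2.6  0.7 51.8] F [-0.2  0.1  0. ] j [-0.39  0.55  0.45  2.38  1.63  0.67 -1.28]
tool axes in plate
 [[ 0.809 -0.588  0.003]
 [-0.002  0.003  1.   ]
 [-0.588 -0.809  0.002]]
(25,0,37) [ 0.621 -0.085 -0.012]
scene 0
side 0
```

View pics/v5.png

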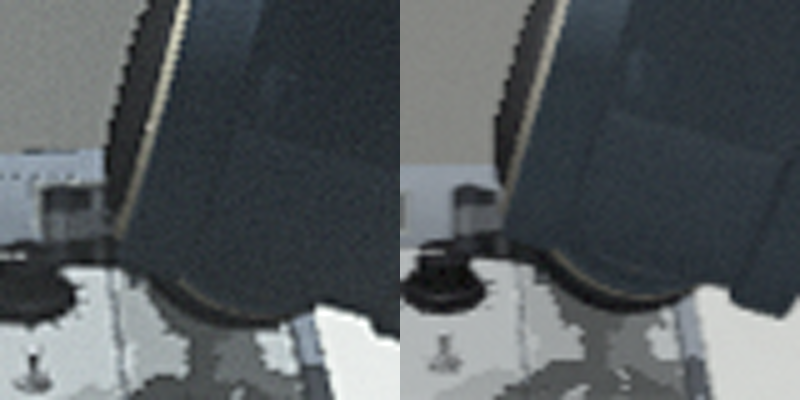

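The robot hides the guard in both fixed views, so I check the guard's cheeks numerically in the wrist depth.

```bash
python3 - <<'E'
from h import *
import g
s,R,c=g.st()
p,d=imaging.read_camera("wrist");cv2.imwrite("pics/w6.png",p)
W=cloud("wrist",d,s);Q=(W.reshape(-1,3)-g.O)@g.M; T=((W.reshape(-1,3)-s["ee_pos"])@R)
m=(abs(Q[:,1])<30)&(Q[:,0]>-30)&(Q[:,0]<70)&(Q[:,2]>8)&(Q[:,2]<100)&~((abs(T[:,2])<16)&(T[:,0]<-12))
for q in Q[m][::12]: print(q.round().tolist(),end=" ")
cv2.imwrite("pics/w6c.png",cv2.resize(p[190:320,190:380],None,fx=4,fy=4,interpolation=cv2.INTER_CUBIC))
E
```

```text
[11.0, -4.0, 8.0] [12.0, -2.0, 8.0] [16.0, -6.0, 8.0] [11.0, 1.0, 10.0] [12.0, -3.0, 10.0] [13.0, 4.0, 10.0] [14.0, -1.0, 10.0] [18.0, -6.0, 9.0] [15.0, 1.0, 10.0] [13.0, -2.0, 11.0] [14.0, -2.0, 12.0] [15.0, -2.0, 12.0] [30.0, -23.0, 9.0] [30.0, 24.0, 9.0] [14.0, 2.0, 14.0] [12.0, -1.0, 15.0] [31.0, -23.0, 10.0] [32.0, 22.0, 10.0] [12.0, -0.0, 16.0] [31.0, -23.0, 12.0] [39.0, 22.0, 10.0] [12.0, -2.0, 17.0] [31.0, 24.0, 12.0] [11.0, 1.0, 18.0] [31.0, -23.0, 14.0] [46.0, 22.0, 10.0] [12.0, -3.0, 19.0] [31.0, 23.0, 14.0] [10.0, -0.0, 20.0] [62.0, -30.0, 8.0] [63.0, -19.0, 8.0] [9.0, -1.0, 21.0] [62.0, 7.0, 8.0] [63.0, 18.0, 8.0] [33.0, 24.0, 15.0] [24.0, -20.0, 18.0] [64.0, -16.0, 9.0] [63.0, -7.0, 9.0] [9.0, 2.0, 21.0] [63.0, 11.0, 9.0] [64.0, 20.0, 9.0] [63.0, 29.0, 9.0] [65.0, -22.0, 9.0] [64.0, -13.0, 9.0] [9.0, -3.0, 22.0] [64.0, 5.0, 9.0] [63.0, 14.0, 10.0] [25.0, 20.0, 18.0] [32.0, -24.0, 17.0] [64.0, -19.0, 10.0] [65.0, -10.0, 10.0] [7.0, -0.0, 23.0] [64.0, 8.0, 10.0] [65.0, 17.0, 10.0] [33.0, 23.0, 17.0] [26.0, -20.0, 19.0] [66.0, -15.0, 10.0] [65.0, -6.0, 11.0] [9.0, 3.0, 23.
[... 2738 characters left out ...]
0] [2.0, 21.0, 45.0] [23.0, 19.0, 43.0] [5.0, -20.0, 46.0] [2.0, 21.0, 46.0] [15.0, 20.0, 45.0] [11.0, -20.0, 46.0] [0.0, 21.0, 47.0] [13.0, 19.0, 46.0] [6.0, -20.0, 48.0] [-0.0, 21.0, 48.0] [7.0, 19.0, 48.0] [6.0, -20.0, 49.0] [-2.0, -21.0, 50.0] [0.0, 20.0, 50.0] [2.0, -18.0, 50.0] [-3.0, -20.0, 51.0] [-3.0, 20.0, 51.0] [-3.0, -17.0, 51.0] [-4.0, -20.0, 52.0] [-4.0, 20.0, 52.0] [-5.0, -17.0, 53.0] [-5.0, -19.0, 53.0] [-5.0, 21.0, 53.0] [-6.0, 18.0, 54.0] [-6.0, -19.0, 54.0] [-6.0, 21.0, 54.0] [-6.0, 19.0, 55.0] [-7.0, -18.0, 55.0] [-9.0, -20.0, 56.0] [-8.0, -21.0, 56.0] [-7.0, -20.0, 57.0] [-9.0, -20.0, 57.0] [-9.0, -19.0, 58.0] [-10.0, 21.0, 58.0] [-11.0, -21.0, 59.0] [-13.0, -19.0, 59.0]
```

View pics/w6c.png

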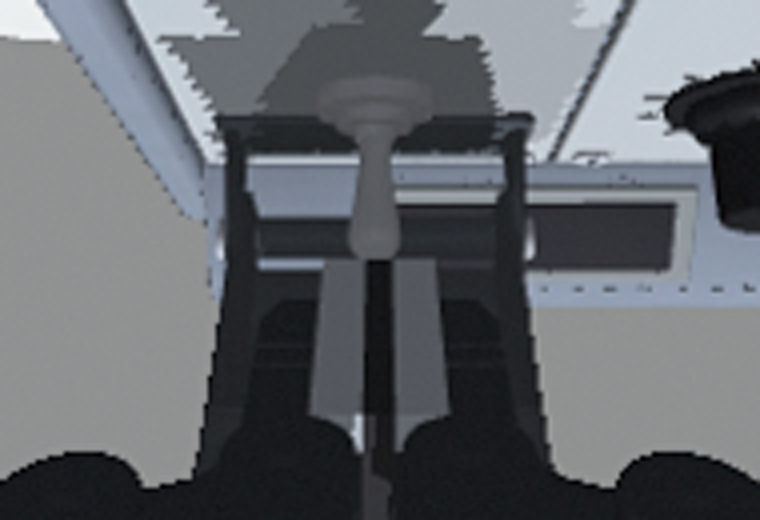

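The guard is up, with its lip near (-13,60) mm (about 0.28 rad). The toggle is still off (tip at (375,250) in the crop) and centred on the finger. Now I push it over.

Call:
apply_moves(steps=[0,0,0,0.15,-0.02,0,-1,0,0,0,0.15,-0.02,0,-1,0,0,0,0.16,-0.02,0,-1,0,0,0,0.16,-0.02,0,-1,0,0,0,0,0,0,-1])

```text
time: 6.85
ee_pos: [476.5, -304.9, 70.5]
orientation: [-0.409, 0.577, -0.227, 0.67]
force: [-0.5, -0.8, 0.0]
opening: 0.3
```

```bash
cat > tg.py <<'E'
from h import *
import g
s,R,c=g.st();print("C",c.round(1),"F",s["force"].round(1),"t",s["time"])
p,d=imaging.read_camera("wrist");cv2.imwrite("pics/wlast.png",p)
W=cloud("wrist",d,s).reshape(-1,3);Q=(W-g.O)@g.M; T=(W-s["ee_pos"])@R
fm=~((abs(T[:,2])<16)&(T[:,0]<-11))
m=(abs(Q[:,1])<5)&(Q[:,0]>0)&(Q[:,0]<35)&(Q[:,2]>11)&(Q[:,2]<34)&fm
q=Q[m]
for z in range(11,34,3):
    k=q[(q[:,2]>=z)&(q[:,2]<z+3)]
    if len(k): print("toggle z",z,len(k),np.percentile(k[:,0],[5,50,95]).round(1))
m=(abs(abs(Q[:,1])-20)<2.5)&(Q[:,0]>-30)&(Q[:,0]<40)&(Q[:,2]>30)&(Q[:,2]<100)&fm
h=Q[m]
if len(h): k=h[np.argsort(h[:,0])[:20]];print("guard front",np.median(k,0).round(1),len(h))
E
python3 tg.py
```

```text
C [25.7 -0.3 35.9] F [-0.5 -0.8  0. ] t 6.85
toggle z 11 70 [13.8 15.4 17.2]
toggle z 14 57 [16.1 17.5 18.9]
toggle z 17 45 [17.1 18.3 20.5]
guard front [-29.9 -19.5  54.3] 1511
```

The toggle now leans rearward (front surface x goes 15.4 → 18.3 mm with height), so it is on. I draw the finger straight out to the front.

Call:
apply_moves(steps=[0,0,0,-0.24,0.17,0,-1,0,0,0,-0.24,0.17,0,-1,0,0,0,-0.24,0.17,0,-1,0,0,0,-0.24,0.17,0,-1,0,0,0,-0.24,0.17,0,-1])

```text
time: 7.52
ee_pos: [455.6, -232.1, 71.8]
orientation: [-0.409, 0.577, -0.226, 0.67]
force: [0.3, -0.4, -0.4]
opening: 0.1
```

Call:
apply_moves(steps=[0,0,0,-0.24,0.17,0,-1,0,0,0,0,0,0,-1,0,0,0,0,0,0,-1])

```text
time: 7.9
ee_pos: [451.7, -219.5, 72.2]
orientation: [-0.409, 0.577, -0.226, 0.67]
force: [0.2, 0.4, -0.4]
opening: 0.2
```

```bash
python3 tg.py; python3 g.py
```

```text
C [-63.2   0.6  37.5] F [ 0.2  0.4 -0.4] t 7.9
t 7.95 C [-62.9   0.4  37.5] F [-0.1  0.  -0.6] j [-0.49  0.56  0.38  2.42  1.51  0.74 -1.33]
tool axes in plate
 [[ 0.809 -0.588  0.004]
 [-0.003  0.002  1.   ]
 [-0.588 -0.809  0.   ]]
```

Call:
apply_moves(steps=[0,0,0,-0.35,-0.48,0,-1,0,0,0,-0.35,-0.48,0,-1,0,0,0,-0.35,-0.48,0,-1,0,0,0,-0.35,-0.48,0,-1,0,0,0.2,0,0,0,-1])

```text
time: 8.57
ee_pos: [451.4, -218.1, 190.5]
orientation: [-0.362, 0.608, -0.17, 0.686]
force: [-0.0, -0.1, -0.4]
opening: -0.1
```

Call:
apply_moves(steps=[0,0,0.2,0,0,0,-1,0,0,0.2,0,0,0,-1,0,0,0.2,0,0,0,-1,0,0,0.2,0,0,0,-1,0,0,0.2,0,0,0,-1])

```text
time: 9.2
ee_pos: [448.9, -220.5, 190.0]
orientation: [-0.118, 0.7, 0.084, 0.699]
force: [0.2, -0.9, 0.9]
opening: 0.1
```

Call:
apply_moves(steps=[0,0,0,0,0,0,-1])

```text
time: 9.32
ee_pos: [448.6, -224.3, 189.7]
orientation: [-0.118, 0.701, 0.078, 0.699]
force: [0.9, -0.2, -0.5]
opening: 0.0
```

```bash
python3 - <<'E'
from h import *
import g
s,R,c=g.st();print(s["ee_pos"],s["time"],s["joints"].round(2));print((g.M.T@R).round(3))
p,d=imaging.read_camera("wrist");cv2.imwrite("pics/w8.png",p)
P=cloud("wrist",d,s);Q=((P-g.O)@g.M)
m=(abs(Q[...,1])<20)&(Q[...,0]>-30)&(Q[...,0]<45)&(Q[...,2]>25)&(Q[...,2]<100)
q=Q[m]
for a in range(-30,45,10):
    k=q[(q[:,0]>=a)&(q[:,0]<a+10)]
    if len(k):print(a,len(k),np.percentile(k[:,2],[5,50,95]).round(1))
# start: tip end centre above start top
tip=s["ee_pos"]+R@np.array([-14.,0,0]); S=g.O+g.M@np.array([12,129,24.])
print("start top",S,"tool shift units",(R.T@(S-tip)/50).round(3))
u=proj("wrist",S,s)[0];print(u)
uu,vv=u.astype(int);print(P[vv-3:vv+4,uu-3:uu+4,2].mean())
x,y,w,h=200,110,240,180
im=p[y:y+h,x:x+w].copy();cv2.imwrite("pics/w8c.png",cv2.resize(im,None,fx=3.2,fy=3.2,interpolation=cv2.INTER_CUBIC))
E
```

```text
[ 448.56717965 -224.25672697  189.68842236] 9.325 [-0.03  0.21  0.43  2.01 -0.05  0.92  0.7 ]
[[ 0.055 -0.998  0.017]
 [-0.011  0.016  1.   ]
 [-0.998 -0.055 -0.01 ]]
-30 130 [45.  46.6 48.1]
-20 321 [40.8 43.7 47.5]
-10 336 [39.6 40.5 41.6]
0 113 [39.1 40.2 41.2]
10 1 [40. 40. 40.]
start top [ 594.94995636 -249.57568023   75.76598327] tool shift units [ 2.599 -1.164  2.699]
[428.12202449 259.33856895]
76.67321431772913
```

View pics/w8c.png

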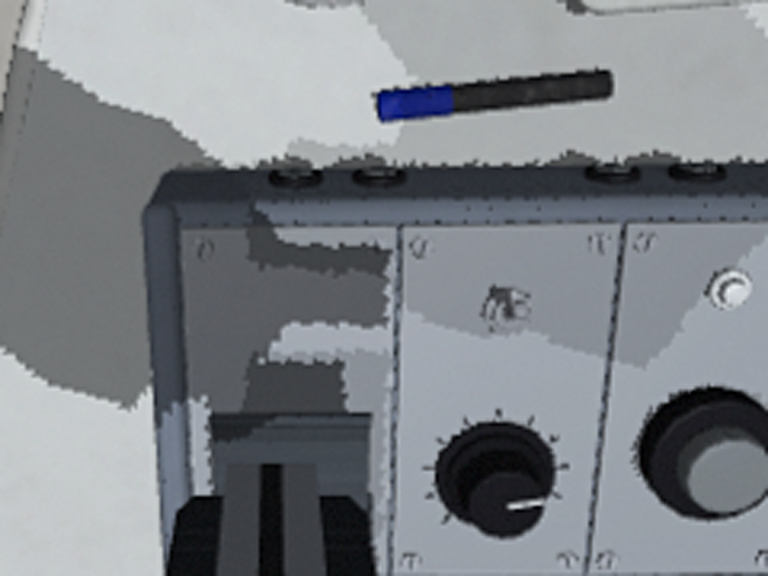

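The guard lies shut (roof flat at 40 mm, lip 46–48 mm), the knob and range toggle look unchanged, and the start cap reads z ≈ 76. I move over the button.

Call:
apply_moves(steps=[0,0,0,0.2,-0.29,0.675,-1,0,0,0,0.2,-0.29,0.675,-1,0,0,0,0.2,-0.29,0.675,-1,0,0,0,0.2,-0.29,0.675,-1,0,0,0,0.9,0,0,-1])

```text
time: 10.0
ee_pos: [599.9, -240.3, 107.2]
orientation: [-0.123, 0.698, 0.082, 0.701]
force: [-0.4, 0.6, -0.6]
opening: -0.2
```

Call:
apply_moves(steps=[0,0,0,0.5,0,0,-1,0,0,0,0,0,0,-1])

```text
time: 10.25
ee_pos: [593.4, -240.9, 78.6]
orientation: [-0.12, 0.702, 0.083, 0.697]
force: [0.1, -0.6, 0.0]
opening: -0.2
```

```bash
cat > s.py <<'E'
from h import *
import g
s,R,c=g.st();tip=s["ee_pos"]+R@np.array([-14.,0,0]); S=g.O+g.M@np.array([12,129,24.])
print(s["time"],"tip-start in plate",(g.M.T@(tip-S)).round(1),"units",(R.T@(S-tip)/50).round(3),"F",s["force"].round(1))
E
python3 s.py
```

```text
10.25 tip-start in plate [-9.4  1.2 16.8] units [ 0.346 -0.172 -0.018] F [ 0.1 -0.6  0. ]
```

Call:
apply_moves(steps=[0,0,0,0.0,-0.17,-0.02,-1,0,0,0,0.26,0,0,-1,0,0,0,0,0,0,-1])

```text
time: 10.62
ee_pos: [596.5, -252.6, 68.3]
orientation: [-0.119, 0.701, 0.082, 0.699]
force: [-0.2, 0.3, -0.2]
opening: -0.3
```

```bash
python3 s.py
```

```text
10.625 tip-start in plate [2.6 0.8 6.5] units [ 0.127  0.059 -0.014] F [-0.2  0.3 -0.2]
```

Call:
apply_moves(steps=[0,0,0,0.1,0.05,0,-1,0,0,0,0,0,0,-1])

```text
time: 10.88
ee_pos: [596.3, -250.1, 63.3]
orientation: [-0.12, 0.701, 0.082, 0.699]
force: [-0.8, 0.3, -0.4]
opening: 0.1
```

Call:
apply_moves(steps=[0,0,0,0.06,0,0,-1,0,0,0,0,0,0,-1])

```text
time: 11.12
ee_pos: [596.7, -250.5, 60.8]
orientation: [-0.12, 0.7, 0.082, 0.699]
force: [-0.4, 0.9, 3.7]
opening: -0.1
```

Call:
apply_moves(steps=[0,0,0,0.04,0,0,-1,0,0,0,0,0,0,-1])

```text
time: 11.38
ee_pos: [596.7, -250.5, 58.8]
orientation: [-0.12, 0.7, 0.082, 0.699]
force: [-1.0, 2.2, 4.2]
opening: 0.0
```

Call:
apply_moves(steps=[0,0,0,0.03,0,0,-1,0,0,0,0,0,0,-1])

```text
time: 11.62
ee_pos: [596.7, -250.5, 57.7]
orientation: [-0.119, 0.7, 0.082, 0.699]
force: [-2.2, 2.3, 8.7]
opening: -0.1
```

Call:
apply_moves(steps=[0,0,0,0.03,0,0,-1,0,0,0,0,0,0,-1])

```text
time: 11.88
ee_pos: [596.7, -250.5, 57.5]
orientation: [-0.119, 0.7, 0.082, 0.699]
force: [-4.8, 4.6, 15.6]
opening: 0.1
```

The force rose from 4 to 16 N with the travel stopped, so the button is fully in. I release it and retreat.

Call:
apply_moves(steps=[0,0,0,-0.2,0,0,-1,0,0,0,-0.5,0,0,-1,0,0,0,-1,0,0,-1,0,0,0,-0.9,0,0,-1,0,0,0,0,0.9,-0.9,-1])

```text
time: 12.5
ee_pos: [545.9, -217.4, 187.8]
orientation: [-0.122, 0.697, 0.079, 0.703]
force: [-0.7, 0.9, -0.0]
opening: -0.3
```

Call:
apply_moves(steps=[0,0,0,0,0.8,0,-1,0,0,0,0,0,0,-1,0,0,0,0,0,0,-1])

```text
time: 12.88
ee_pos: [529.9, -176.8, 181.5]
orientation: [-0.12, 0.7, 0.081, 0.699]
force: [-0.5, -0.3, 0.1]
opening: -0.1
```

```bash
python3 - <<'E'
from h import *
import g
s,R,c=g.st();print(s["ee_pos"],s["time"],s["force"].round(1))
p,d=imaging.read_camera("wrist");P=cloud("wrist",d,s);Q=(P-g.O)@g.M
def z(x,y,r): 
    q=Q[(np.hypot(Q[...,0]-x,Q[...,1]-y)<r)];return len(q),np.nanpercentile(q[:,2],[10,50,90]).round(1) if len(q) else None
print("start top(24)",z(12,129,9)); print("guard roof",z(0,0,8)); print("lip",z(-20,0,3))
cv2.imwrite("pics/w9.png",p)
a=cv2.imread("pics/scene0.png").astype(int);b,_=imaging.read_camera("scene")
df=np.abs(a-b).sum(2)
for nm,(x0,y0,x1,y1) in dict(timer=(236,250,280,280),dish=(300,250,342,284),pen=(264,238,312,252)).items(): print(nm,"changed px",(df[y0:y1,x0:x1]>90).sum())
cv2.imwrite("pics/end.png",np.hstack([cv2.resize(p,(440,330)),cv2.resize(b[140:290,210:360],(330,330))]))
E
```

```text
[ 529.92091411 -176.75934745  181.51767521] 12.875 [-0.5 -0.3  0.1]
start top(24) (240, array([24.3, 25.1, 25.8]))
guard roof (338, array([ 3.8, 40. , 41.1]))
lip (62, array([ 3.6, 44.9, 47.5]))
timer changed px 2
dish changed px 127
pen changed px 280
```

View pics/end.png

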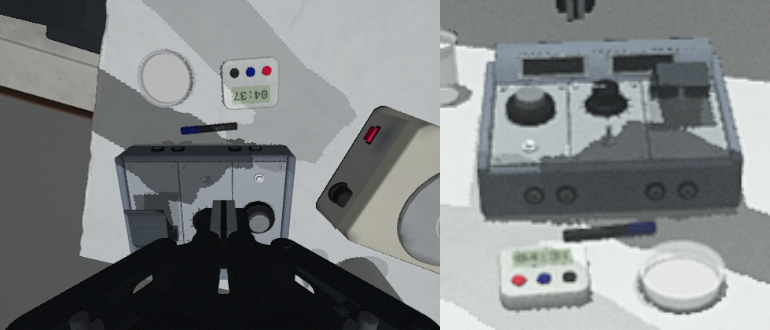

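The button is out again, the guard is shut and the loose items are in place; the changed pixels are shadow. I hand the job in.

```bash
python3 -c "
from cell import bot,close_job
print(bot.sense()['force'].round(1)); print(close_job())"
```

```text
[ 0.5 -0.2 -0.2]
the job is handed in; nothing more can be done
None
```

The supply is switched on and the job is handed in, at about 13 s of the 45 s allowed. I lifted the guard with the shut fingers tilted about 54°, pushed the toggle over and drew the finger out to the front. I then pressed the start button straight down and let it go.

**Last checks**
- **Guard:** it measured about 0.28 rad when lifted with the toggle still off. I did not measure it at the moment the toggle went over; from the finger's position it was about 0.3 rad. At the end it is shut, with its roof at 40 mm and its lip at about 45–47 mm.
- **Toggle:** the wrist depth showed it leaning rearward after the push. It could not be seen once the guard closed, so its final state rests on that reading.
- **Start button:** it moved about 5 mm, and the force then rose to about 16 N with no further travel, so it was fully in. Afterwards the cap was back out, at about 25 mm where 24 mm was expected.
- **Forces:** tool forces at the guarded switch stayed within 1 N in every reading.
- **Timer, dish and pen:** they look unmoved in the last picture. The pixel comparison did flag changes at the dish and pen, which I put down to the arm's shadow.
- **Knob and range toggle:** they looked unchanged before the button press, and the arm did not go near them.

**Disagreement:** all three cameras put the shut fingertips about 14 mm behind the TCP, where the description says 14 mm ahead. I worked with the camera value, and the contacts agreed with it.

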